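# Raise the thread stand's mast and hold it for clamping

## Task

Set up the thread stand: its mast was locked down for carrying. Turn the guide arm clockwise (seen from above) until its two eyes stand over the two spools, which frees the mast's cross pin from the foot of the slot, then draw the mast straight up out of its sleeve until the dark ring on it is level with the top of the clamp collar. Do not lift, tip or drag the stand or disturb the things around it, and finish while still holding the mast there in the gripper, so that I can tighten the thumb screw.

Things in the scene. Friction and masses are not known exactly. Their poses are not given: they have to be found in the camera images.
- thread_stand: bench thread stand, loose on the table, 2.8 kg: dark cast foot plate 112 x 236 x 18 mm, a spool (46 mm wide, its spindle's top 96 mm above the table) at each end, 78 mm from the middle, and between them an upright steel sleeve, 24 mm outside, 15.2 mm bore. Origin: on the sleeve's axis, at the table; z up; the two spools lie along its +y and -y
- collar_top (a point): centre of the top face of the clamp collar (33 mm across) at the sleeve's upper end, on the sleeve's axis, 138 mm above the table; axes as the stand's. Its loose thumb screw sticks out 33 mm to the stand's +x and need not be touched
- slot_foot (a point): on the sleeve's axis, 45 mm above the table, axes as the stand's. Two opposite L-shaped slots are cut in the sleeve: keyways 7.5 mm wide rise straight on its +y and -y sides to the collar, where they are closed; from their lower end, 40 to 50 mm above the table, a foot of the slot runs 74 degrees counter-clockwise (from above) round the sleeve
- mast_hub (a point): centre of the black hub on top of the mast, 18 mm wide (x), 40 long (y), 24 high (z); axes of the mast. The steel guide arm runs through it along y, 5.6 mm thick, an eye at each end, 78 mm out. Lowered, it stands 180 mm above the table, its y turned 0.55 to 1.15 rad counter-clockwise (from above) from the stand's y. The mast, about 0.22 kg, is loose in the sleeve and drops if let go
- cross_pin (a point): middle of the 5 mm cross pin through the mast (a 14 mm steel rod, 1.2 mm play in the bore), 136.5 mm below the hub's centre, parallel to the arm; its ends show in the slots. In the foot of the slot it lets the mast rise only 4 mm; with the arm along the stand's y, within about 0.1 rad, it can rise in the keyways, by 76 mm at most
- mast_ring (a point): middle of the 4 mm high dark ring round the mast rod, on its axis, 102 mm below the hub's centre; at the start inside the sleeve (seen only through the keyways), 60 mm below the collar's top
- discs: bystander: pile of fabric discs, 72 mm across, 41 mm high; origin at the centre of its underside
- spare_spool: bystander: thread spool standing on the table, 48 mm across, 45 mm high; origin on its underside, 17 mm from its axis
- roll: bystander: grey tape roll lying flat, 80 mm across, 24 mm high; origin at the centre of its underside
There are look-alikes about, which are no part of the job. There is more than one size of the part that bears mast_hub; the job needs the larger.

How it is judged:
By the outcome, as a careful person would: the job done as asked, in the order asked, and still so for the second after the job is handed in, while the arm keeps its last pose, push and grip.
It also fails if it takes over 35 s, if anything falls off the work surface, if the arm or the gripper's body presses on something with over 40 N, if the wrist force passes 120 N, or if a joint passes its speed limit or range.

## Robot

A 7-joint arm with a two-finger parallel gripper is mounted at the origin on the work surface; the furniture and walls round the work are solid. World frame = base frame: x ahead of the robot, y to its left, z up, the work surface at z = 0. Lengths are in m, angles in rad, forces in N, time in s.
With the tool pointing down it reaches from about 0.35 to 0.9 m from the base axis. Payload 19.9 kg.
Tool frame: the origin (TCP) lies on the centre line of the jaws, within the pads' length; the fingertips stand 19 mm ahead of it and the grasp point (between the pads) is the TCP; z points along the fingers, y is the line along which they close (so a half turn about z gives the same grasp; the last joint's range is limited). The gripper opens to 85 mm and grips with 20 to 120 N. Pads are 22 mm wide; open, the fingers measure 114 mm over their backs; the gripper's body (76 mm by 85 mm) begins 54 mm behind the grasp point. The pads swing forward as they close: fully open they stand 13 mm farther back than shut.
Start: joints at [-1.387, 0.417, -0.01, 1.614, 0.005, 1.111, -0.053], TCP at [0.139, 0.609, 0.25] pointing down, gripper open.
Joint ranges: [-2.81, 2.81], [-0.39, 2.02], [-1.27, 1.25], [0.06, 2.57], [-1.19, 4.33], [0.19, 2], [-2.82, 2.82]. Speed limits (rad/s): [1.89, 1.89, 2.39, 2.39, 3.01, 3.01, 3.01].

## Interface

Orientations are given as a unit quaternion [w, x, y, z].
In Python, from rig import env, set_gripper, solve_ik, observe, cams, ticket gives the robot as it stands. Calls block until the motion is done:
- env.move_pose(position, orientation): joint-space move of the TCP to a pose.
- env.move_straight(position, vel=0.15, attitude=None, max_force=None): straight line of the TCP; attitude=None keeps the orientation; vel is the mean speed in m/s. With max_force (N) it stops when the force on the tool has changed by that much, and returns True; else False.
- env.move_j(angles): joint-space move.
- set_gripper(opening): opening from 0.0 (shut) to 1.0 (fully open); the grip force is fixed at half the most; returns when the fingers have stopped.
- env.hold(seconds).
- solve_ik(position, orientation): joint angles nearest the present ones, or None.
- observe(): the state.
- cams.read_camera(name): name is "scene" or "top"; returns a dict with "image" (384x512x3 uint8, blue, green, red), "range_z" (384x512 float32, m along the optical axis (not along the pixel's ray), 0 where there is no reading), "intrinsics" (3x3 intrinsics, pixels), "dist" ([k1, k2, p1, p2, k3] as OpenCV has them; the pictures are not rectified), "view" (4x4, takes a point from world to camera coordinates). Camera axes: x right, y down, z forward; pixel columns grow to the right and rows downward; lengths in m; the calibration is good to about 2 mm. A picture is of the moment at which its call begins.
A pose or a line that the arm cannot do raises env.MotionError and nothing moves.
- ticket.job_done(): hands the job in; it is judged then, once.
The state is a dict: "clock": time; "joint_pos": joint angles; "dq": joint speeds; "joint_torque": joint torques, N m; "position": TCP position; "orientation": TCP orientation; "contact_force": force on the tool from outside, world axes, zero at the start; "ft_torque": the same for the moment, N m; "gripper_width": opening from 0.0 (shut) to 1.0 (fully open); "gripper_force": force on a finger pad.
Only numpy, scipy, OpenCV 4.12 (cv2) and the standard library are available. Lean on these libraries where they do the work, as an engineer would, in place of code of your own. Each camera call takes 0.05 s, during which the arm holds its last target. There are 200 camera calls.

## Working session

There is one attempt and no reset: what is moved stays moved. The work goes in short steps, each a Python script; the robot and the scene stay as the last script left them, time stands still between calls to the robot, and variables do not carry over. Pictures are saved under pics/ and viewed, at most 10 in all, crops included, and the job is handed in when it is done.

```bash
mkdir -p pics; cat > h.py <<'E'
import numpy as np, cv2
from rig import env, set_gripper, solve_ik, observe, cams, ticket
def pt(c,u,v,z=None):
    """pixel -> world; uses range_z (or intersects plane z)"""
    K,d,V=[np.array(c[k],float) for k in("intrinsics","dist","view")]
    n=cv2.undistortPoints(np.array([[[u,v]]],float),K,d)[0,0]
    T=np.linalg.inv(V); r=T[:3,:3]@np.array([n[0],n[1],1.]); o=T[:3,3]
    s=c["range_z"][int(round(v)),int(round(u))] if z is None else (z-o[2])/r[2]
    return o+s*r
def cloud(c):
    K,d,V=[np.array(c[k],float) for k in("intrinsics","dist","view")]
    R=c["range_z"];h,w=R.shape
    uv=np.stack(np.meshgrid(np.arange(w),np.arange(h)),-1).reshape(-1,1,2).astype(float)
    n=cv2.undistortPoints(uv,K,d).reshape(h,w,2)
    P=np.dstack([n*R[...,None],R]); T=np.linalg.inv(V)
    W=P@T[:3,:3].T+T[:3,3]; W[R==0]=np.nan
    return W
E
python3 - <<'E'
from h import *
a=[cams.read_camera(n) for n in("scene","top")]
for n,c in zip(("scene","top"),a):
    cv2.imwrite(f"pics/{n}0.png",cv2.resize(c["image"],(800,600),interpolation=cv2.INTER_CUBIC))
    np.savez(f"{n}0.npz",**c); print(n,np.linalg.inv(c["view"])[:3].round(2).tolist())
print(observe())
E
```

```text
scene [[-0.85, -0.27, 0.46, -0.21], [-0.53, 0.39, -0.75, 1.4], [0.02, -0.88, -0.48, 0.9]]
top [[0.01, -0.99, 0.13, 0.39], [-1.0, -0.02, -0.02, 0.19], [0.02, -0.13, -0.99, 1.04]]
{'clock': 0.1, 'joint_pos': array([-1.38752665,  0.41793328, -0.01031188,  1.61411157,  0.00467868,
        1.11071334, -0.05301394]), 'dq': array([-0.00118944, -0.00145006, -0.00234398, -0.00142948, -0.0013479 ,
       -0.00048121, -0.00070681]), 'joint_torque': array([ 2.33125638e-04, -8.65826154e+01,  6.80056103e-01, -4.35649931e+01,
        1.93161919e-02,  4.82202857e-03, -9.45300849e-05]), 'position': array([0.139232  , 0.60898968, 0.24971193]), 'orientation': array([-3.15969099e-05,  1.12152027e-01,  9.93690896e-01, -5.69858224e-04]), 'contact_force': array([ 0.6850135 , -0.31063855, -0.30087851]), 'ft_torque': array([ 0.02221014,  0.03434404, -0.02924436]), 'gripper_force': 0.0, 'gripper_width': 0.9989773397966258}
```

View pics/scene0.png

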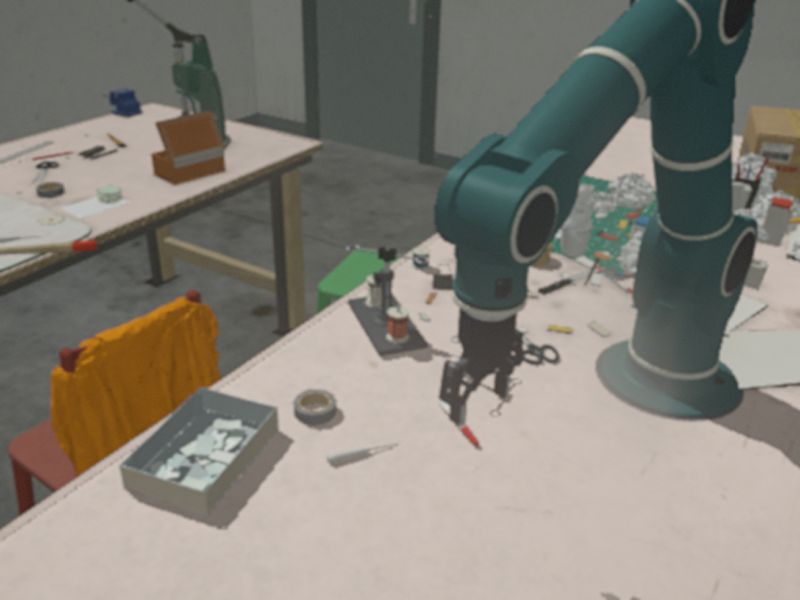

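View pics/top0.png

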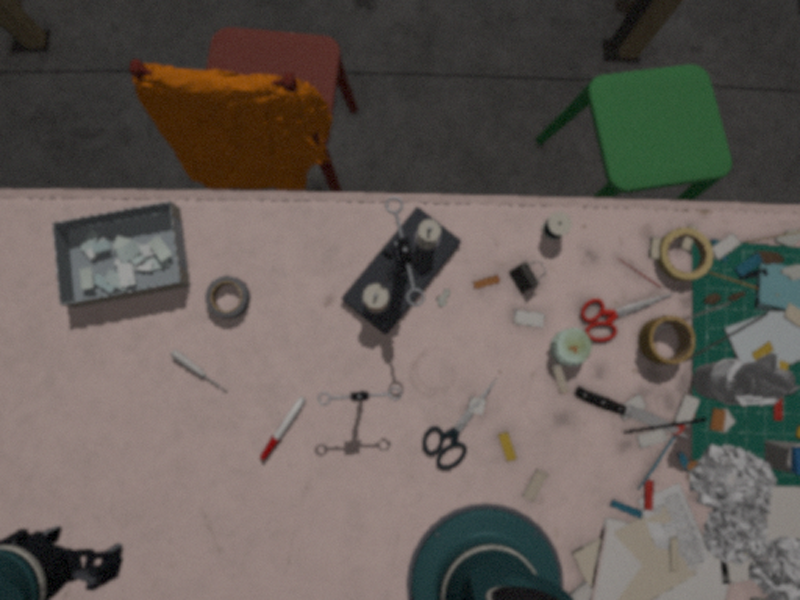

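The top view shows the stand's foot with corners near (343,300), (418,208), (460,243) and (385,333). Its spools are at (375,297) and (428,235), the black hub at (402,250), and the arm's eyes at (395,205) and (415,298). Things that could be taken for the hub are the hub on the stand (402,250), the black hub lying at (358,397) and the grey hub lying at (352,447). I choose the one on the stand and check it in a close crop.

```bash
python3 - <<'E'
from h import *
t=dict(np.load("top0.npz")); s=dict(np.load("scene0.npz"))
A=t["image"][120:235,200:315]; B=s["image"][145:235,210:290]
A=cv2.resize(A,(600,600),interpolation=cv2.INTER_CUBIC);
A=cv2.convertScaleAbs(A,alpha=1.6,beta=10)
cv2.imwrite("pics/topc.png",A)
B=cv2.convertScaleAbs(cv2.resize(B,(533,600),interpolation=cv2.INTER_CUBIC),alpha=1.6,beta=10)
cv2.imwrite("pics/scec.png",B)
W=cloud(t); 
P=W[120:235,200:315].reshape(-1,3)
for lo,hi in((.165,.215),(.11,.16),(.08,.105),(.06,.08),(.01,.03)):
    m=(P[:,2]>lo)&(P[:,2]<hi); q=P[m]; print(lo,hi,m.sum(),q.mean(0).round(4) if len(q) else'')
m=(P[:,2]>.165)&(P[:,2]<.215);print(P[m].round(3).tolist()[:80])
Q=P[(P[:,2]>.008)&(P[:,2]<.03)]; print(cv2.minAreaRect((Q[:,:2]*1000).astype(np.float32)))
E
```

```text
0.165 0.215 301 [0.5808 0.1642 0.1855]
0.11 0.16 102 [0.5853 0.1797 0.1361]
0.08 0.105 301 [0.5771 0.1679 0.0828]
0.06 0.08 86 [0.5716 0.1723 0.0771]
0.01 0.03 2090 [0.5746 0.1657 0.0185]
[[0.672, 0.187, 0.18], [0.671, 0.184, 0.183], [0.671, 0.182, 0.184], [0.671, 0.179, 0.183], [0.67, 0.177, 0.185], [0.669, 0.192, 0.179], [0.668, 0.189, 0.182], [0.669, 0.187, 0.18], [0.669, 0.184, 0.18], [0.669, 0.182, 0.181], [0.669, 0.179, 0.181], [0.668, 0.177, 0.183], [0.669, 0.174, 0.182], [0.666, 0.194, 0.182], [0.665, 0.192, 0.183], [0.666, 0.189, 0.18], [0.666, 0.174, 0.183], [0.666, 0.171, 0.182], [0.663, 0.194, 0.181], [0.662, 0.192, 0.184], [0.664, 0.171, 0.181], [0.664, 0.169, 0.179], [0.66, 0.194, 0.183], [0.661, 0.171, 0.182], [0.661, 0.169, 0.182], [0.659, 0.197, 0.178], [0.657, 0.194, 0.183], [0.658, 0.171, 0.182], [0.658, 0.169, 0.183], [0.655, 0.194, 0.181], [0.655, 0.171, 0.184], [0.656, 0.169, 0.179], [0.652, 0.194, 0.182], [0.652, 0.192, 0.182], [0.653, 0.171, 0.181], [0.653, 0.169, 0.183], [0.651, 0.194, 0.179], [0.65, 0.192, 0.182], [0.649, 0.189, 0.184], [0.65, 0.174, 0.184],
[... 314 characters left out ...]
.179], [0.642, 0.179, 0.181], [0.642, 0.176, 0.183], [0.64, 0.179, 0.182], [0.64, 0.176, 0.182], [0.637, 0.179, 0.181], [0.637, 0.176, 0.181], [0.635, 0.179, 0.18], [0.634, 0.176, 0.185], [0.632, 0.179, 0.182], [0.631, 0.176, 0.183], [0.631, 0.174, 0.185], [0.628, 0.176, 0.185], [0.629, 0.173, 0.182], [0.626, 0.176, 0.183], [0.626, 0.173, 0.183], [0.624, 0.176, 0.18], [0.624, 0.173, 0.183], [0.621, 0.176, 0.181], [0.621, 0.173, 0.182], [0.621, 0.171, 0.181], [0.618, 0.173, 0.185], [0.617, 0.171, 0.187], [0.616, 0.173, 0.183], [0.616, 0.171, 0.183], [0.613, 0.173, 0.182], [0.613, 0.171, 0.183]]
((563.7949829101562, 146.745849609375), (191.91705322265625, 247.656982421875), 43.042240142822266)
```

View pics/topc.png

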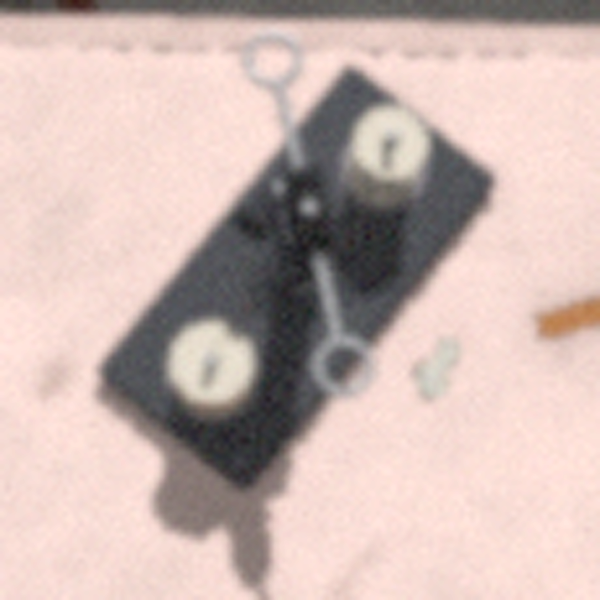

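View pics/scec.png

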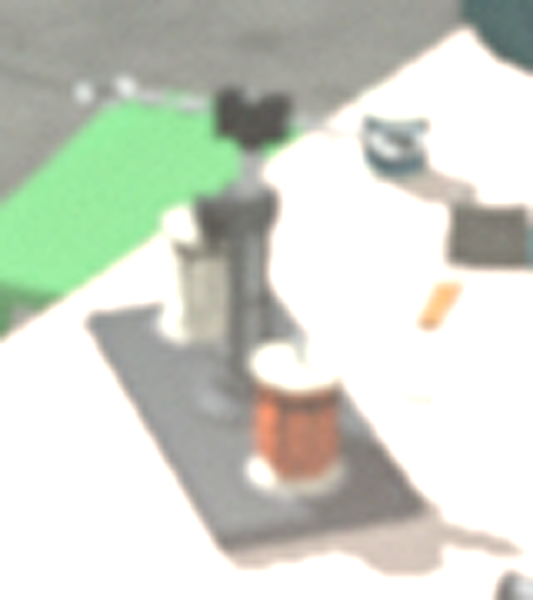

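The crops confirm it: the black hub sits on the stand's mast, above the collar and between the white-flanged spools. In the top crop the eyes are at (272,62) and (343,363), the spool tops at (392,145) and (210,365), and the hub at (308,208).

```bash
python3 - <<'E'
from h import *
t=dict(np.load("top0.npz")); s=dict(np.load("scene0.npz"))
f=lambda x,y:(200+(x+.5)/5.217-.5,120+(y+.5)/5.217-.5)
p=lambda x,y,z:pt(t,*f(x,y),z)
e1,e2=p(272,62,.18),p(343,363,.18); print("eyes",e1,e2,(e1+e2)/2,np.linalg.norm(e1-e2))
d=e1-e2; print("arm ang",np.arctan2(d[1],d[0]))
s1,s2=p(392,145,.083),p(210,365,.083);d=s1-s2
print("spools",s1,s2,(s1+s2)/2,np.linalg.norm(d),"ang",np.arctan2(d[1],d[0]))
c=[p(x,y,.018) for x,y in((350,68),(495,180),(247,488),(103,370))]
print("foot",np.mean(c,0)); d=c[0]-c[3]+c[1]-c[2]; print("ang",np.arctan2(d[1],d[0]),[np.linalg.norm(c[i]-c[i-1]) for i in range(4)])
for n,W,sl in(("top",cloud(t),np.s_[120:235,200:315]),("scene",cloud(s),np.s_[145:235,210:290])):
    P=W[sl].reshape(-1,3)
    P=P[(np.hypot(P[:,0]-.58,P[:,1]-.165)<.13)]
    a=P[(P[:,2]>.17)&(P[:,2]<.21)]; h=P[(P[:,2]>.1885)&(P[:,2]<.21)]
    ax,ay=np.cos(-.17),np.sin(-.17)
    print(n,len(a),"hubtop",len(h),h.mean(0),(h.min(0)+h.max(0))/2,np.median(h[:,2]), cv2.minAreaRect((h[:,:2]*1000).astype(np.float32)))
    if n=="top":
        r,_=cv2.minEnclosingCircle((a[:,:2]*1000).astype(np.float32)),0; print(r)
        u=np.linalg.svd(a[:,:2]-a[:,:2].mean(0),full_matrices=False)[2][0];print("pca",np.arctan2(u[1],u[0]))
    for lo in (.07,):
        q=P[(P[:,2]>.078)&(P[:,2]<.09)]; print("spooltop",len(q),np.median(q[:,2]))
        for ctr in (s1,s2):
            w=q[np.hypot(*(q[:,:2]-ctr[:2]).T)<.03]; print(len(w),(w.min(0)+w.max(0))/2) if len(w) else 0
E
```

```text
eyes [0.65726513 0.18219871 0.18      ] [0.50864733 0.14597315 0.18      ] [0.58295623 0.16408593 0.18      ] 0.15296908686531924
arm ang 0.2390875545378865
spools [0.64194066 0.11560871 0.083     ] [0.51972396 0.21209437 0.083     ] [0.58083231 0.16385154 0.083     ] 0.15571256676431672 ang -0.6682833204844684
foot [0.58188368 0.16303496 0.018     ]
ang -0.6597783311032648 [np.float64(0.22752741068792098), np.float64(0.1070182496630408), np.float64(0.228940269713798), np.float64(0.10589189660687257)]
top 300 hubtop 105 [0.58177885 0.16451346 0.19168269] [0.58196487 0.16428669 0.19246667] 0.19161278665581682 ((582.4337158203125, 164.6243133544922), (39.51957702636719, 17.17394256591797), 12.152305603027344)
((582.9091796875, 163.01344299316406), 91.91031646728516)
pca -2.9087132045717334
spooltop 349 0.08147180557211109
151 [0.64338089 0.11616631 0.08199359]
194 [0.52032199 0.21310003 0.08307651]
scene 180 hubtop 29 [0.58287771 0.16578165 0.19110327] [0.58122848 0.16351445 0.19173372] 0.19095625500441582 ((582.6631469726562, 165.04147338867188), (37.5992546081543, 18.813838958740234), 21.665117263793945)
spooltop 111 0.08170713904010829
19 [0.65014863 0.12156447 0.08156986]
72 [0.52132585 0.21242296 0.08253954]
```

The measurements agree with the description:
- **Hub:** top at 0.1917 m (0.192 expected), outline 39.5 x 17 mm.
- **Spacing:** spools 156 mm apart, eyes 153 to 156 mm.
- **Mast axis:** about (0.582, 0.164).
- **Turn needed:** the arm lies at 0.235 rad and the stand's y at -0.665 rad, so about 0.90 rad clockwise.

```bash
cat >> h.py <<'E'
AX=np.array([.582,.1643])
def quat(phi):
    a=(phi+np.pi/2)/2; return [0,np.cos(a),np.sin(a),0]
def st(l=""):
    o=observe(); print(l,"t%.2f"%o["clock"],"p",o["position"].round(4),"F",np.round(o["contact_force"],1),"M",np.round(o["ft_torque"],2),"w%.3f gf%.1f"%(o["gripper_width"],o["gripper_force"])); return o
E
python3 - <<'E'
from h import *
for k in (0,-1):
    for dphi,z in((0,.182),(-.9,.182),(-.9,.242),(-1.1,.242)):
        q=solve_ik([*AX,z],quat(.235+np.pi/2+k*np.pi+dphi)); print(k,dphi,z,None if q is None else q.round(2))
env.move_pose([*AX,.30],quat(.235+np.pi/2)); st()
set_gripper(.45); st()
env.move_straight([*AX,.182],vel=.1,max_force=8); st()
E
```

```text
0 0 0.182 [-0.52  0.46  0.25  1.74 -0.14  0.96  1.59]
0 -0.9 0.182 [-0.68  0.49  0.47  1.74 -0.26  0.97  0.79]
0 -0.9 0.242 [-0.69  0.42  0.48  1.69 -0.21  1.08  0.76]
0 -1.1 0.242 [-0.71  0.43  0.51  1.69 -0.23  1.09  0.57]
-1 0 0.182 [-0.81  0.53  0.66  1.75 -0.38  0.99 -1.35]
-1 -0.9 0.182 [-1.07  0.71  1.08  1.75 -0.7   1.12 -1.99]
-1 -0.9 0.242 [-1.08  0.62  1.08  1.7  -0.58  1.19 -2.07]
-1 -1.1 0.242 [-1.08  0.62  1.08  1.7  -0.58  1.19 -2.27]
 t2.35 p [0.5817 0.1652 0.2999] F [ 0.4  0.1 -1.3] M [ 0.02  0.05 -0.01] w0.997 gf0.0
 t2.88 p [0.582  0.1643 0.3   ] F [ 0.  -0.8 -0.1] M [ 0.01 -0.02 -0.04] w0.452 gf0.0
 t4.21 p [0.5823 0.1644 0.1826] F [0.3 0.4 0.3] M [0.02 0.01 0.03] w0.450 gf0.0
```

Arrived with no contact. Next I close in small steps and watch the lateral force.

```bash
python3 - <<'E'
from h import *
for g in (.30,.26,.24,.225,.215,.205):
    set_gripper(g); o=st(g)
    if np.hypot(*o["contact_force"][:2])>4 or o["gripper_force"]>3: break
E
```

```text
0.3 t4.49 p [0.5821 0.1644 0.1823] F [-0.3 -0.2  0.8] M [-0.    0.02 -0.05] w0.299 gf0.0
0.26 t4.71 p [0.582  0.1643 0.182 ] F [-0.5 -0.7 -0.1] M [-0.04 -0.02 -0.04] w0.261 gf0.0
0.24 t4.92 p [0.582  0.1642 0.182 ] F [-0.3 -0.4 -0.3] M [-0.08 -0.01 -0.  ] w0.241 gf0.2
0.225 t5.14 p [0.5822 0.1639 0.1821] F [ 0.9 -3.9  1.9] M [-0.84 -0.2   0.  ] w0.226 gf2.0
0.215 t5.36 p [0.5822 0.1636 0.1821] F [ 1.2 -5.3  2.6] M [-1.22 -0.23 -0.03] w0.214 gf2.8
```

```bash
python3 - <<'E'
from h import *
n=np.array([-.233,.972]); c=AX.copy()
for i in range(4):
    c=c-n*.0006; env.move_straight([*c,.182],vel=.02); o=st(c.round(4))
    if abs(o["contact_force"][:2]@n)<1: break
for g in (.205,.195,.18):
    set_gripper(g); o=st(g)
    if abs(o["contact_force"][:2]@n)>5: break
E
```

```text
[0.5821 0.1637] t5.61 p [0.5822 0.1635 0.1821] F [ 0.  -4.   2.6] M [-0.86 -0.15 -0.03] w0.215 gf2.1
[0.5823 0.1631] t5.86 p [0.5822 0.1633 0.182 ] F [ 0.7 -1.1  1.4] M [-0.28 -0.07  0.01] w0.213 gf0.7
[0.5824 0.1626] t6.11 p [0.5823 0.1628 0.1819] F [0.3 0.8 0. ] M [ 0.02 -0.02  0.03] w0.217 gf0.0
0.205 t6.33 p [0.5824 0.1625 0.1819] F [ 0.2 -1.3  0.1] M [-0.25 -0.05  0.06] w0.207 gf13.6
0.195 t6.54 p [0.5824 0.1626 0.182 ] F [-0.  -0.3  0.5] M [-0.28 -0.01 -0.04] w0.205 gf36.9
0.18 t6.76 p [0.5825 0.1625 0.1821] F [-0.2 -1.2  1.5] M [-0.27  0.1   0.02] w0.201 gf58.4
```

```bash
python3 - <<'E'
from h import *
c=np.array([.5824,.1626]); phi=.235+np.pi/2
for i in range(9):
    phi-=.1
    env.move_straight([*c,.182],vel=.05,attitude=quat(phi)); o=st("%.3f %s"%(phi,c.round(4)))
    F=o["contact_force"][:2]
    if np.hypot(*F)>12 or abs(o["ft_torque"][2])>1: print("stop");break
    if np.hypot(*F)>1.5: c=c+F*.00012
print(c)
t=cams.read_camera("top"); s=cams.read_camera("scene")
A=cv2.resize(t["image"][120:235,200:315],(400,400),interpolation=cv2.INTER_CUBIC)
B=cv2.resize(s["image"][145:235,210:300],(400,400),interpolation=cv2.INTER_CUBIC)
cv2.imwrite("pics/r1.png",cv2.convertScaleAbs(np.hstack([A,B]),alpha=1.6,beta=10)); np.savez("top1.npz",**t)
E
```

```text
1.706 [0.5824 0.1626] t7.01 p [0.5824 0.1627 0.1821] F [-0.1 -1.6  2.7] M [-0.27  0.02 -0.03] w0.199 gf58.7
1.606 [0.5824 0.1624] t7.26 p [0.5824 0.1625 0.1821] F [-0.1 -0.2  3.2] M [-0.08  0.04  0.02] w0.199 gf58.8
1.506 [0.5824 0.1624] t7.51 p [0.5824 0.1625 0.1821] F [ 0.2 -0.2  3.3] M [-0.06  0.02 -0.02] w0.202 gf58.8
1.406 [0.5824 0.1624] t7.76 p [0.5824 0.1625 0.1821] F [-0.5  1.   3.8] M [-0.12 -0.02 -0.04] w0.201 gf58.9
1.306 [0.5824 0.1624] t8.01 p [0.5824 0.1625 0.182 ] F [-0.4 -0.2  3.1] M [-0.06  0.04 -0.  ] w0.197 gf58.9
1.206 [0.5824 0.1624] t8.26 p [0.5824 0.1624 0.182 ] F [0.8 0.7 3.9] M [-0.12 -0.01 -0.02] w0.206 gf59.0
1.106 [0.5824 0.1624] t8.51 p [0.5824 0.1625 0.182 ] F [-0.2 -0.3  3.9] M [-0.13  0.01 -0.03] w0.199 gf59.1
1.006 [0.5824 0.1624] t8.76 p [0.5824 0.1624 0.182 ] F [-0.4 -0.4  5. ] M [-0.15  0.   -0.02] w0.197 gf59.1
0.906 [0.5824 0.1624] t9.01 p [0.5824 0.1624 0.182 ] F [0.3 0.2 5.9] M [-0.1   0.06  0.01] w0.205 gf59.2
[0.58238665 0.1624036 ]
```

View pics/r1.png

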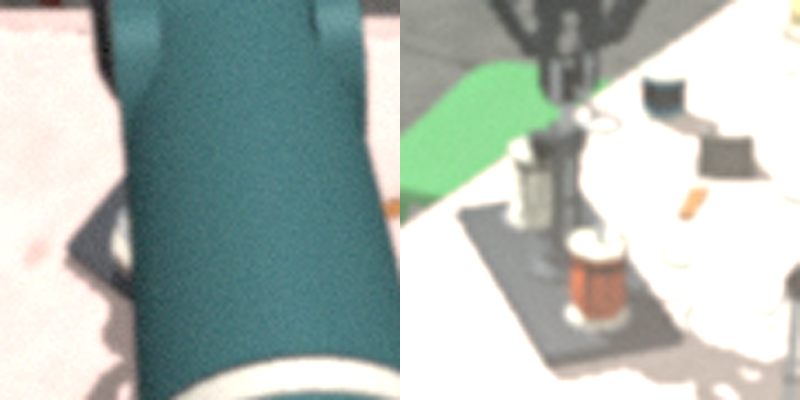

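The guide arm has turned. In the right half, the near eye at (600,120) stands in line above the near spool's spindle at (600,235), and the foot plate looks unmoved. Mz is near zero, so nothing is binding. Next I check the eye's angle and lift in small, force-guarded steps.

```bash
python3 - <<'E'
from h import *
s=dict(np.load("scene0.npz"))
e=pt(s,210+200/4.444,145+120/4.444,.18); d=e[:2]-[.5824,.1626]; print("eye",e,np.hypot(*d),np.arctan2(*-d[::-1]))
c=np.array([.5824,.1624]); 
for z in (.184,.186,.188,.190,.193):
    hit=env.move_straight([*c,z],vel=.02,max_force=12); o=st((z,hit)); F=o["contact_force"]
    if hit or F[2]<-9: break
    if np.hypot(*F[:2])>1.5: c=c+F[:2]*.00012
E
```

```text
eye [0.52504475 0.21063578 0.18      ] 0.07481350497496682 -0.6972000797629767
(0.184, False) t9.36 p [0.5822 0.1624 0.1838] F [ 0.6  0.1 -1. ] M [-0.01 -0.08 -0.05] w0.199 gf58.6
(0.186, False) t9.61 p [0.5823 0.1624 0.186 ] F [ 0.2 -0.4 -1.9] M [-0.03 -0.03  0.05] w0.200 gf58.6
(0.188, False) t9.86 p [0.5824 0.1624 0.1881] F [-0.2 -0.7 -2.3] M [-0.03  0.01  0.03] w0.199 gf58.6
(0.19, False) t10.11 p [0.5825 0.1624 0.1901] F [ 0.4 -0.4 -1.9] M [0.   0.05 0.02] w0.203 gf58.6
(0.193, False) t10.41 p [0.5825 0.1624 0.1932] F [-0.1  1.2 -2.6] M [-0.01  0.02 -0.05] w0.201 gf58.6
```

The mast is free of the foot: it has risen 11 mm and only its own weight shows. I draw it up the rest of the way.

```bash
python3 - <<'E'
from h import *
c=np.array([.5824,.1624])
for z in (.205,.22,.232,.242):
    hit=env.move_straight([*c,z],vel=.04,max_force=10); o=st((z,hit)); F=o["contact_force"]
    if hit or F[2]<-12: break
    if np.hypot(*F[:2])>1.5: c=c+F[:2]*.00012
env.hold(.3); st()
s=cams.read_camera("scene"); np.savez("scene2.npz",**s)
B=cv2.resize(s["image"][135:235,215:295],(480,600),interpolation=cv2.INTER_CUBIC)
cv2.imwrite("pics/l1.png",cv2.convertScaleAbs(B,alpha=1.6,beta=10))
E
```

```text
(0.205, False) t10.86 p [0.5825 0.1624 0.2053] F [ 0.6 -0.7 -2.3] M [ 0.02 -0.01 -0.01] w0.200 gf58.7
(0.22, False) t11.38 p [0.5824 0.1624 0.2201] F [-0.   0.7 -2.7] M [-0.    0.05 -0.01] w0.200 gf58.7
(0.232, False) t11.83 p [0.5824 0.1625 0.2322] F [-0.8 -0.7 -2.8] M [-0.01 -0.05 -0.02] w0.200 gf58.7
(0.242, False) t12.23 p [0.5825 0.1624 0.2422] F [-0.6  0.1 -2.1] M [ 0.05 -0.01  0.04] w0.201 gf58.7
 t12.53 p [0.5823 0.1624 0.2418] F [ 0.   0.1 -2.2] M [0.01 0.01 0.05] w0.197 gf58.7
```

View pics/l1.png

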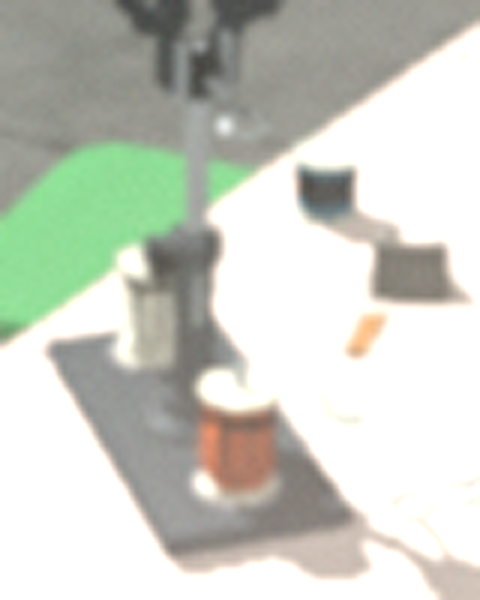

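The mast stands about 60 mm out, and the dark ring sits at the collar's top near (193,228). The stand looks unmoved. I check the ring's height and the stand's shift numerically.

```bash
python3 - <<'E'
from h import *
s=dict(np.load("scene2.npz")); s0=dict(np.load("scene0.npz"))
g=lambda c:cv2.cvtColor(c["image"],cv2.COLOR_BGR2GRAY).astype(np.float32)
for sl in (np.s_[190:232,222:280],np.s_[195:222,245:264]): print("shift px",cv2.phaseCorrelate(g(s0)[sl].copy(),g(s)[sl].copy()))
V=s["view"];rv=cv2.Rodrigues(V[:3,:3])[0]
G=cv2.GaussianBlur(g(s),(0,0),.5)
for z in np.arange(.124,.17,.002):
    u,v=cv2.projectPoints(np.array([[.5824,.1624,z]]),rv,V[:3,3],s["intrinsics"],s["dist"])[0][0,0]
    x=[float(cv2.getRectSubPix(G,(1,1),(float(u+k),float(v)))[0,0]) for k in (-1,0,1)]
    print("%.3f %.1f %.1f"%(z,u,v),np.round(x),end=" | ")
W=cloud(s)[135:235,215:295].reshape(-1,3); W0=cloud(s0)[135:235,215:295].reshape(-1,3)
n=np.array([-.787,.617])
for P in(W,W0):
    d=np.hypot(P[:,0]-.5824,P[:,1]-.1624); q=P[(d<.02)&(P[:,2]>.11)&(P[:,2]<.15)]; print("\ncollar",len(q),np.percentile(q[:,2],[50,90,97]),q[:,:2].mean(0))
r=P=W[(np.hypot(W[:,0]-.521,W[:,1]-.2105)<.03)&(W[:,2]>.15)]; print("eye",len(r),r.mean(0) if len(r) else'')
P=W;d=(P[:,:2]-[.5824,.1624])@n; l=(P[:,:2]-[.5824,.1624])@np.array([.617,.787])
m=(d>.025)&(d<.095)&(abs(l)<.02)&(P[:,2]>.15); print("arm",P[m].round(3).tolist())
E
```

```text
shift px ((-0.007438336600120721, 0.48929238551798804), 0.947436922038043)
shift px ((0.045864892682264014, 0.4645839321131682), 0.9761208653450012)
0.124 248.0 177.0 [65. 64. 62.] | 0.126 248.0 176.5 [67. 66. 63.] | 0.128 248.0 175.9 [70. 69. 63.] | 0.130 248.0 175.4 [73. 70. 64.] | 0.132 248.0 174.9 [75. 72. 65.] | 0.134 248.0 174.4 [77. 74. 68.] | 0.136 248.0 173.8 [81. 77. 73.] | 0.138 248.0 173.3 [86. 83. 82.] | 0.140 248.0 172.8 [91. 89. 93.] | 0.142 248.0 172.2 [ 95.  96. 105.] | 0.144 248.0 171.7 [ 97. 100. 115.] | 0.146 248.0 171.2 [ 99. 104. 124.] | 0.148 248.1 170.6 [ 99. 105. 127.] | 0.150 248.1 170.1 [ 99. 105. 128.] | 0.152 248.1 169.6 [ 99. 103. 123.] | 0.154 248.1 169.0 [ 98. 100. 116.] | 0.156 248.1 168.5 [ 98.  99. 112.] | 0.158 248.1 168.0 [ 98.  98. 107.] | 0.160 248.1 167.4 [ 98.  98. 105.] | 0.162 248.1 166.9 [ 98.  98. 104.] | 0.164 248.1 166.3 [ 98.  99. 104.] | 0.166 248.1 165.8 [ 98.  99. 104.] | 0.168 248.1 165.3 [ 98.  99. 104.] | 0.170 248.1 164.7 [ 98.  99. 104.] | 
collar 80 [0.13367093 0.14052496 0.14591709] [0.57923573 0.16929694]

collar 77 [0.133942
[... 177 characters left out ...]
8, 0.241], [0.549, 0.193, 0.24], [0.546, 0.192, 0.241], [0.545, 0.2, 0.241], [0.541, 0.2, 0.242], [0.54, 0.196, 0.24], [0.537, 0.206, 0.242], [0.537, 0.2, 0.239], [0.532, 0.202, 0.241], [0.533, 0.195, 0.238], [0.535, 0.215, 0.242], [0.534, 0.21, 0.24], [0.53, 0.211, 0.242], [0.528, 0.208, 0.241], [0.53, 0.199, 0.237], [0.525, 0.201, 0.239], [0.522, 0.2, 0.24], [0.518, 0.201, 0.242], [0.53, 0.222, 0.243], [0.517, 0.203, 0.239], [0.509, 0.209, 0.243], [0.53, 0.222, 0.239], [0.527, 0.222, 0.24], [0.51, 0.213, 0.241], [0.508, 0.211, 0.241], [0.526, 0.222, 0.237], [0.526, 0.217, 0.235], [0.517, 0.225, 0.24], [0.517, 0.22, 0.239], [0.512, 0.221, 0.24], [0.509, 0.221, 0.241], [0.509, 0.215, 0.239]]
```

```bash
python3 - <<'E'
from h import *
s=dict(np.load("scene2.npz")); s0=dict(np.load("scene0.npz"))
a,b=[cv2.cvtColor(c["image"],cv2.COLOR_BGR2GRAY).astype(np.float32) for c in (s0,s)]
for n,sl in dict(box=np.s_[245:330,75:180],roll=np.s_[245:275,182:220],chair=np.s_[185:250,30:145],case=np.s_[70:118,95:145],plate=np.s_[190:232,222:280]).items():
    w=cv2.createHanningWindow(a[sl].shape[::-1],cv2.CV_32F); print(n,cv2.phaseCorrelate(a[sl].copy(),b[sl].copy(),w))
A=cams.read_camera("scene"); B=cams.read_camera("scene")
ims=np.mean([cams.read_camera("scene")["image"].astype(float) for _ in range(8)],0)
C=cv2.resize(ims[155:190,228:268].clip(0,255).astype(np.uint8),(686,600),interpolation=cv2.INTER_CUBIC)
cv2.imwrite("pics/ring.png",cv2.convertScaleAbs(C,alpha=1.9,beta=-20)); st()
E
```

```text
box ((0.02115635895034984, -0.029607306186520077), 0.8582661291208777)
roll ((-0.0641150262364043, 0.1058880388948431), 0.8756276619434357)
chair ((0.051342694421144586, -7.464752336971969e-05), 0.9959840584684301)
case ((-0.006163823005451263, -0.08296382269780622), 0.9630397725105285)
plate ((0.03194850435459884, 0.4394390232013521), 0.8361671878673412)
 t13.08 p [0.5824 0.1624 0.242 ] F [-0.2 -0.4 -2.6] M [-0.02  0.04 -0.01] w0.201 gf58.7
```

View pics/ring.png

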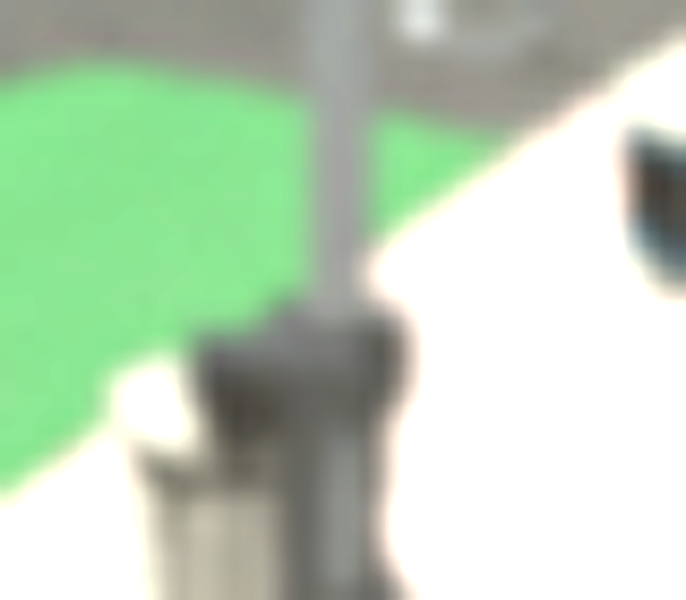

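```bash
python3 - <<'E'
from h import *
st(); print(ticket.job_done())
E
```

```text
t13.08 p [0.5824 0.1624 0.242 ] F [-0.2 -0.4 -2.6] M [-0.02  0.04 -0.01] w0.201 gf58.7
the job is handed in; nothing more can be done
None
```

Handed in at 13.1 s with the guide arm turned 0.90 rad clockwise over the spools, and the mast drawn up 60 mm and still held in the gripper; the ring's level with the collar top rests on that measured lift because the pictures are too coarse to confirm it within about 2 mm, and one image comparison hints that the stand may have shifted by up to about 3 mm.

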